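# Tidy the writing desk: notebook stack, espresso mug on top, pen in its stand

## Task

Tidy the desk: build one neat, squared-up stack in the middle of the blue mat, with the black notebook at the bottom lined up with the mat, the cream one on it, the tan one on that, and the pink mug standing upright in the middle on top. Lift the gold pen out of the pink pen rest and lay it centred in both notches of the dark wooden pen stand. Leave the amber jar and the little potted cactus standing where they are.

Things in the scene. Friction and masses are not known exactly. Their poses are not given: they have to be found in the camera images.
- black_book: loose black pocket notebook, 110 mm long (its x) by 64 mm wide (its y) by 26 mm thick (z), lying flat; origin at the centre of its underside; light (under 0.25 kg)
- cream_book: loose cream pocket notebook with a narrow dark brown band across its width, 100 mm long (its x) by 60 mm wide (its y) by 24 mm thick (z), lying flat; origin at the centre of its underside; light (under 0.25 kg)
- tan_book: loose tan (kraft brown) pocket notebook without band, 90 mm long (its x) by 56 mm wide (its y) by 22 mm thick (z), lying flat; origin at the centre of its underside; light (under 0.25 kg)
- mug: loose pink espresso mug, upright, open at the top, 60 mm across and 60 mm tall, its handle standing out sideways at its +y (so grip it across its x); origin at the centre of its underside, z up; light (under 0.2 kg)
- pen: loose gold round pen, 12 mm in diameter, 140 mm long (its x), plus a 5 mm steel tip at +x; origin on its axis at mid-length. It starts lying in the pink pen rest
- mat: flat blue mat, fixed, 130 mm (its x) by 90 mm (its y), 4 mm thick; origin at the centre of its underside. The stack's place; notebooks' lengths go along the mat's length, either way round
- pen_stand: dark brown wooden pen stand, empty at the start, the pen's place (either way round): fixed, base 125 (x) by 56 (y) by 6 mm; two open V notches (45 degree flanks, 12 mm long) at x = -45 and +45 mm, 44 mm high, 37 mm across the mouth, 45 outside; 78 mm free between them for fingers. Origin: centre of underside. A pen in both notches lies along x, axis 34 mm above the origin
- pen_rest: pink pen rest in which the pen lies at the start: fixed, base 125 (x) by 40 (y) by 6 mm; two open V notches (45 degree flanks, 12 mm long) at x = -45 and +45 mm, 44 mm high, 37 mm across the mouth, 45 outside; 78 mm free between them for fingers. Origin: centre of underside. A pen in both notches lies along x, axis 34 mm above the origin
- jar: bystander: loose small amber glass jar with a cork lid, 42 mm across, 56 mm tall; origin at the centre of its underside
- cactus: bystander: loose little cactus in a white pot, 44 mm across, 63 mm tall; origin at the centre of its underside
Things that resemble listed ones, but are neither listed nor needed, are in the scene too. Leave any green or red look-alike of the tan_book alone.

How it is judged (in metres and radians):
At the end, for the whole second after the job is handed in: On the mat: black (centre within 15 mm of the mat's), cream, tan (14 mm each), all flat and within 0.2 rad of the mat; mug upright on tan within 13 mm of its centre; pen in both notches of the dark stand, within 15 mm and 0.12 rad; all at rest (horizontal distance between black_book and mat below 0.015 m and z of black_book in the frame of mat between 0 and 0.008 m and angle between each of black_book, cream_book, tan_book, mug's own z axis and vertical below 0.1 rad and angle between the x axis of each of black_book, cream_book, tan_book and the x axis of mat, either way round below 0.2 rad and horizontal distance between cream_book and black_book below 0.014 m and z of cream_book in the frame of black_book between 0.022 and 0.03 m and horizontal distance between tan_book and cream_book below 0.014 m and z of tan_book in the frame of cream_book between 0.02 and 0.028 m and horizontal distance between mug and tan_book below 0.013 m and z of mug in the frame of tan_book between 0.018 and 0.026 m and horizontal distance between pen and pen_stand below 0.015 m and z of pen in the frame of pen_stand between 0.03 and 0.038 m and angle between the x axis of pen and the x axis of pen_stand, either way round below 0.12 rad and linear speed of each of black_book, cream_book, tan_book, mug, pen below 0.02 m/s); the robot touches nothing.
It fails at once if the jar is knocked over or shoved away (more than 30 mm) (distance of jar from where it was at the start of the episode above 0.03 m or angle between jar's own z axis and vertical above 0.5 rad).
It fails at once if the cactus is knocked over or shoved away (more than 30 mm) (distance of cactus from where it was at the start of the episode above 0.03 m or angle between cactus's own z axis and vertical above 0.5 rad).
It also fails if it takes over 141 s, if anything falls off the work surface, if the arm or the gripper's body presses on something with over 40 N, if the wrist force passes 120 N, or if a joint passes its speed limit or range.

## Robot

A 6-joint arm with a two-finger parallel gripper is mounted at the origin on the work surface. World frame = base frame: x ahead of the robot, y to its left, z up, the work surface at z = 0. Lengths are in m, angles in degrees, forces in N, time in s.
With the tool pointing down it reaches from about 0.3 to 0.75 m from the base axis. Payload 8.5 kg.
Tool frame: the origin (TCP) lies at the very end of the fingers, on their centre line; the grasp point (between the pads) lies 19 mm behind it (env.hold_point_z is the distance from the TCP to the grasp point, in m); z points along the fingers, y is the line along which they close (so a half turn about z gives the same grasp; the last joint's range is limited). The gripper opens to 85 mm and grips with 20 to 120 N. Pads are 22 mm wide; open, the fingers measure 114 mm over their backs; the gripper's body (76 mm by 85 mm) begins 54 mm behind the grasp point. The pads swing forward as they close: fully open they stand 13 mm farther back than shut.
Start: joints at [-12.336, 21.807, 74.336, -0, 83.858, -12.336], TCP at [0.55, 0, 0.199] pointing down, gripper open.
Joint ranges: [-178.18, 178.18], [-50.72, 133.34], [12.68, 142.11], [-81.47, 261.47], [9.98, 163.14], [-165.26, 165.26]. Speed limits (degrees/s): [136.94, 136.94, 180, 180, 180, 180].

## Interface

Orientations are given as a 3x3 rotation matrix whose columns are the frame's x, y, z axes.
In Python, from rig import env, optics gives the robot as it stands.
- The arm moves only by the shell command python3 -m jog 'ROWS' [OPENING] [FORCE]. ROWS is JSON, a list of rows, each an object with "linear": the shift along the tool's x, y, z in units of 40 mm (1.0 is 40 mm), a list of three; "roll": the turn about the tool's z in units of 5 degrees (1.0 is 5 degrees). A call has 1 to 12 rows; each row shifts and turns the commanded pose from where the row before left it, along the tool's axes as they then stand; what a row does not reach is not made up. A row lasts 1/12 s, in which the tool goes at most 41.7 mm and 7.16 degrees, less where a joint would pass 70% of its speed; a pose out of reach is approached as far as the arm can. A call is refused whole if a number of a shift passes 1 or a number of a turn 1, either way. A call with a gripper value outside its range is refused whole. OPENING is the opening, from -1 (shut) to 1 (fully open), set as the call begins (- or left out, the last holds). The fingers move at their own pace and stop on an object; FORCE is the grip in N (left out, the last holds). Time passes only in rows, so rows that do not move let the fingers close. It gives the time, the measured TCP pose, the force, the opening and the grip force at its end, in the units of the state.
- env.observe(): the state, without advancing time (a new reading comes with each control period).
- optics.get_image(name): name is "scene" or "side" or "wrist"; returns the picture (480x640x3 uint8, red, green, blue); there is no depth.
- optics.calibration(name): a dict with "fov_y" (degrees; the focal length in pixels is half the picture's height over the tangent of half this angle, whatever the lens; pixels are square), "cx", "cy" (the principal point, pixels), "T" (4x4, takes a point from camera to world coordinates). Camera axes: x right, y down, z forward; pixel columns grow to the right and rows downward; lengths in m; the calibration is good to about 2 mm. A picture is of the moment at which its call begins: read the wrist's pose just before it. calibration takes no time and is no camera call; for the wrist camera it gives the pose at the moment of the call.
- env.close_job(): hands the job in; it is judged then, once.
The state is a dict: "time_s": time; "q": joint angles; "qvel": joint speeds; "joint_efforts": joint torques, N m; "position": TCP position; "tool_rot": TCP orientation; "ft_force": force on the tool from outside, world axes, zero at the start; "wrist_torque": the same for the moment, N m; "grip_width": finger opening in m; "gripper_force": force on a finger pad.
Only numpy, scipy, OpenCV 4.12 (cv2) and the standard library are available. Lean on these libraries where they do the work, as an engineer would, in place of code of your own. Each camera call takes 0.05 s, during which the arm holds its last target. There are 200 camera calls.

## Working session

There is one attempt and no reset: what is moved stays moved. The work goes in short steps, Python scripts to look and compute and a shell command to move; the robot and the scene stay as the last step left them, time stands still between calls to the robot, and variables do not carry over. Pictures are saved under pics/ and viewed, at most 14 in all, crops included, and the job is handed in when it is done.

```bash
ls; mkdir -p pics; cat > h.py <<'E'
import numpy as np, cv2
from rig import env, optics
def grab(n,fn=None):
    c=optics.calibration(n); im=optics.get_image(n)
    if fn: cv2.imwrite('pics/'+fn,im[:,:,::-1])
    return im,c
def ray(c,u,v):
    f=240/np.tan(np.radians(c['fov_y'])/2); T=np.array(c['T'])
    d=T[:3,:3]@np.array([(u-c['cx'])/f,(v-c['cy'])/f,1.]); return T[:3,3],d
def onplane(c,u,v,z):
    o,d=ray(c,u,v); return o+d*(z-o[2])/d[2]
def proj(c,p):
    f=240/np.tan(np.radians(c['fov_y'])/2); T=np.array(c['T'])
    q=T[:3,:3].T@(np.array(p)-T[:3,3]); return c['cx']+f*q[0]/q[2],c['cy']+f*q[1]/q[2]
E
python3 - <<'E'
from h import *
for n in ('scene','side','wrist'):
    im,c=grab(n,n+'0.png'); print(n,c['fov_y'],c['cx'],c['cy'],np.round(c['T'],3).tolist(), {k:v for k,v in c.items() if k not in('T','fov_y','cx','cy')})
print(env.observe())
E
```

```text
pics
scene 54.84231976129328 319.7737462636668 231.9642333913532 [[0.32, 0.593, -0.739, 1.181], [0.947, -0.186, 0.26, -0.222], [0.017, -0.784, -0.621, 0.641], [0.0, 0.0, 0.0, 1.0]] {}
side 50.309797456513294 321.3308649565804 234.05656478671824 [[0.983, -0.09, 0.158, 0.313], [-0.181, -0.526, 0.831, -0.752], [0.008, -0.846, -0.533, 0.551], [0.0, 0.0, 0.0, 1.0]] {}
wrist 71.66146844952621 319.7814019303792 243.32253737754243 [[1.0, 0.002, -0.001, 0.55], [0.001, -0.961, -0.278, 0.071], [-0.002, 0.278, -0.961, 0.373], [0.0, 0.0, 0.0, 1.0]] {}
{'time_s': 0.15, 'q': array([-1.23368039e+01,  2.18329401e+01,  7.43724308e+01,  1.29585587e-03,
        8.38589805e+01, -1.23359567e+01]), 'qvel': array([ 0.04666121, -0.23247343, -0.15950273, -0.08351301,  0.09132545,
       -0.00688469]), 'joint_efforts': array([ 1.94521621e-03, -4.48624384e+01, -2.31344014e+01, -1.86937300e-04,
        3.77541786e-03, -1.65174959e-05]), 'position': array([5.49739330e-01, 5.15280325e-05, 1.98659793e-01]), 'tool_rot': array([[ 1.73614053e-05,  9.99999403e-01, -1.09240471e-03],
       [ 9.99999966e-01, -1.70752741e-05,  2.61936614e-04],
       [ 2.61917805e-04, -1.09240922e-03, -9.99999369e-01]]), 'ft_force': array([-0.20456244,  0.22330027,  0.30914671]), 'wrist_torque': array([-0.06807199, -0.02686727,  0.0058582 ]), 'gripper_force': 0.0, 'grip_width': 0.08558915605276943}
```

View images.

View pics/scene0.png

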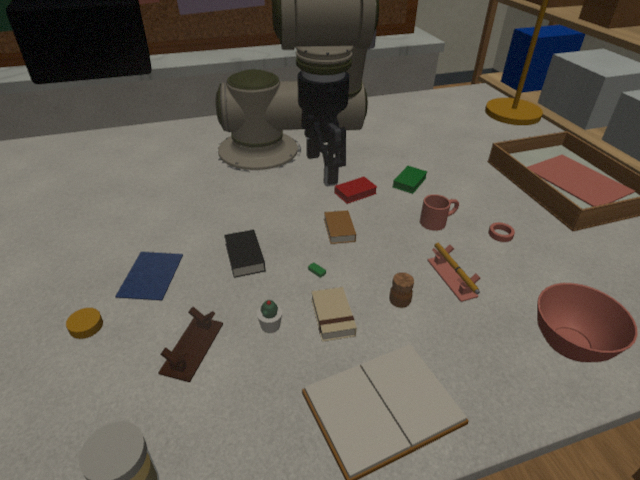

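View pics/side0.png

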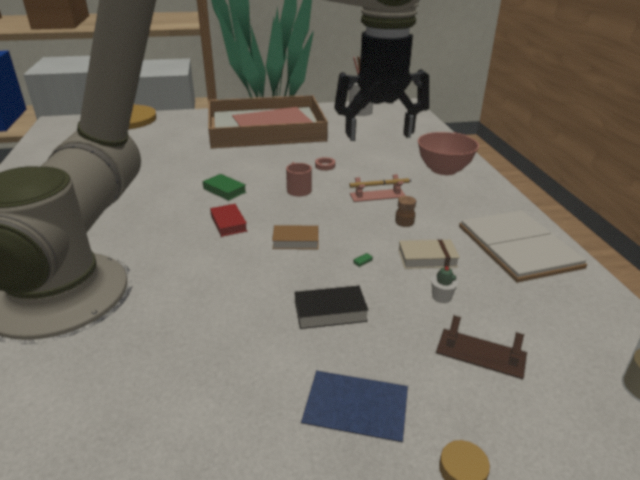

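View pics/wrist0.png

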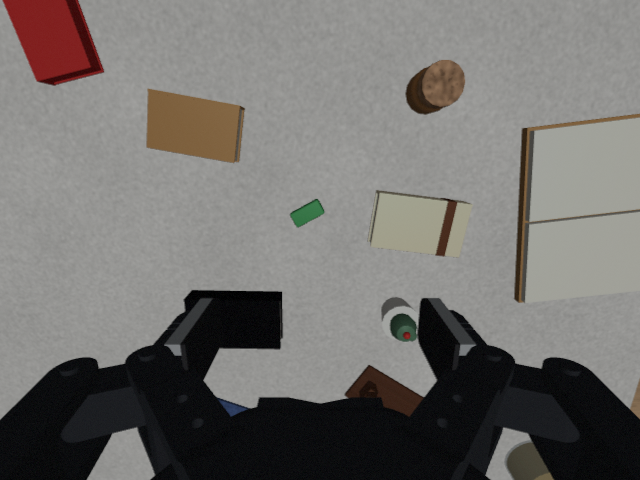

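The listed objects are all identifiable. In scene.png: black book (245,252), cream book with band (335,313), tan book (340,226; red at (355,189) and green at (410,179) are look-alikes, and the tiny green block at (317,270) is clutter), mug (435,212), pen/rest (455,270), stand (192,343), mat (150,275), jar (402,289), cactus (270,313). Next I'll measure them with masks.

```bash
cat > m.py <<'E'
from h import *
def fill(im,seed,tol):
    b=cv2.bilateralFilter(cv2.cvtColor(im,cv2.COLOR_RGB2LAB),5,12,3); m=np.zeros((482,642),np.uint8)
    cv2.floodFill(b,m,seed,0,(tol,)*3,(tol,)*3,4|(255<<8)|cv2.FLOODFILL_MASK_ONLY|cv2.FLOODFILL_FIXED_RANGE)
    m=m[1:-1,1:-1]; return cv2.morphologyEx(m,cv2.MORPH_CLOSE,np.ones((9,9)))
def rect(im,c,seed,z,tol=14):
    m=fill(im,seed,tol); k=max(cv2.findContours(m,0,cv2.CHAIN_APPROX_NONE)[0],key=cv2.contourArea)
    w=np.array([onplane(c,u,v,z)[:2] for u,v in k[:,0]+0.0],np.float32)
    (x,y),(a,b),t=cv2.minAreaRect(w*1000); 
    if a<b: a,b,t=b,a,t+90
    return round(x,1),round(y,1),round(a,1),round(b,1),round((t+90)%180-90,1)
E
cat > a.py <<'E'
from m import *
S={'mat':(.004,(150,275),(355,405),None),'black':(.026,(242,247),(330,302),(240,325)),'cream':(.024,(328,303),(425,252),(405,222)),
'tan':(.022,(340,222),(296,236),(195,125)),'jarlid':(.056,(403,280),(406,202),(445,84)),'stand':(.006,(192,345),(482,352),None),'rest':(.006,(447,277),(375,195),None),'pen':(.034,(455,265),(380,184),None)}
for i,n in enumerate(('scene','side','wrist')):
    im=cv2.imread(f'pics/{n}0.png')[:,:,::-1].copy(); c=optics.calibration(n)
    for k,s in S.items():
        if s[i+1]: print(n,k,rect(im,c,s[i+1],s[0]))
# proper: mug, cactus: bottoms by eye
E
python3 a.py
```

```text
scene mat (449.5, -315.8, 129.1, 89.1, -22.6)
scene black (451.6, -129.8, 108.2, 63.1, -0.9)
scene cream (388.0, 108.0, 1582.2, 1198.7, -90.0)
scene tan (427.0, 87.5, 94.7, 59.7, -9.7)
scene jarlid (660.1, 123.5, 36.0, 33.6, 72.4)
scene stand (641.6, -259.4, 141.9, 70.1, -33.9)
scene rest (637.9, 247.2, 126.3, 37.4, 4.1)
scene pen (602.0, 252.9, 75.4, 9.4, 2.2)
side mat (443.0, -319.0, 126.8, 88.1, -22.4)
side black (444.4, -132.8, 107.1, 59.8, -0.8)
side cream (485.4, 204.5, 1340.1, 988.4, 85.0)
side tan (416.7, 70.1, 85.4, 82.0, -9.8)
side jarlid (615.2, 172.2, 141.4, 130.4, 78.9)
side stand (655.6, -247.3, 120.4, 91.1, -33.8)
side rest (648.1, 275.6, 148.7, 147.5, -11.5)
side pen (626.1, 201.3, 136.0, 122.3, -11.5)
wrist black (548.2, -226.0, 874.9, 279.8, 0.2)
wrist cream (536.7, -24.6, 812.2, 459.5, 1.5)
wrist tan (423.9, 89.8, 94.0, 55.9, -9.8)
wrist jarlid (656.8, 125.8, 35.9, 30.9, -2.1)
```

```bash
python3 - <<'E'
import cv2,numpy as np
a=cv2.imread('pics/scene0.png'); b=cv2.imread('pics/side0.png')
p=[a[190:310,390:510],a[290:390,150:290],b[140:230,270:420],b[260:380,410:540]]
p=[cv2.resize(x,(400,300),interpolation=cv2.INTER_CUBIC) for x in p]
cv2.imwrite('pics/crop1.png',np.vstack([np.hstack(p[:2]),np.hstack(p[2:])]))
E
```

```text
(no output)
```

View pics/crop1.png

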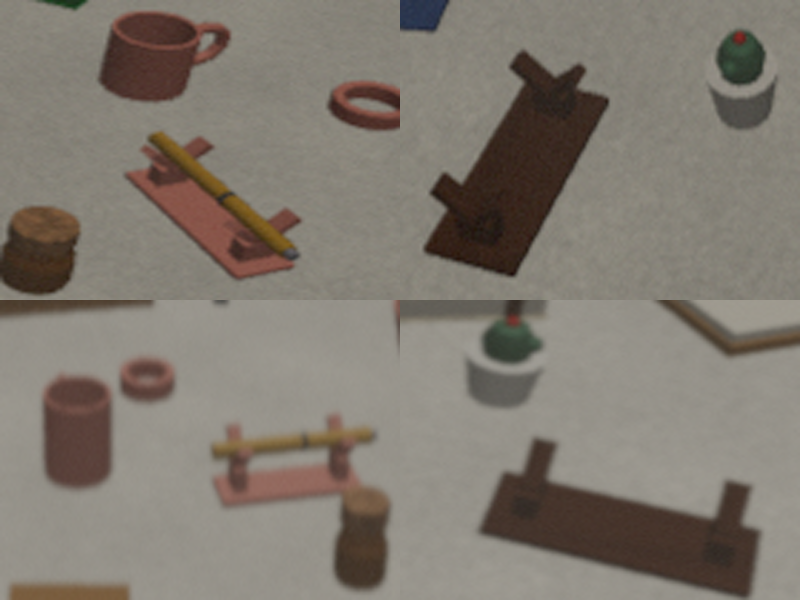

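Crop shows: the mug's handle points right (+y), the pen is in the rest with its tip toward the viewer, and the dark stand is empty. The black book and mat sizes match, so I'm moving over the black book for a close look.

```bash
python3 -m jog '[{"linear":[0,0,0],"roll":-1},{"linear":[0,0,0],"roll":-1},{"linear":[0,0,0],"roll":-1},{"linear":[0,0,0],"roll":-1},{"linear":[0,0,0],"roll":-1},{"linear":[0,0,0],"roll":-1},{"linear":[0,0,0],"roll":-1},{"linear":[0,0,0],"roll":-1},{"linear":[0,0,0],"roll":-1},{"linear":[0,0,0],"roll":-1},{"linear":[0,0,0],"roll":-1},{"linear":[0,0,0],"roll":-1}]' 1 30
python3 -m jog '[{"linear":[0,0,0],"roll":-1},{"linear":[0,0,0],"roll":-1},{"linear":[0,0,0],"roll":-1},{"linear":[0,0,0],"roll":-1},{"linear":[0,0,0],"roll":-1},{"linear":[0,0,0],"roll":-1},{"linear":[0.5,-0.65,0],"roll":0},{"linear":[0.5,-0.65,0],"roll":0},{"linear":[0.5,-0.65,0],"roll":0},{"linear":[0.5,-0.65,0],"roll":0},{"linear":[0.5,-0.65,0],"roll":0},{"linear":[0,0,0],"roll":0}]'
cat > look.py <<'E'
import sys
from m import *
im,c=grab('wrist',sys.argv[1]); s=env.observe(); R=s['tool_rot']
np.save('pics/c.npy',c['T'])
print('t',round(s['time_s'],2),'pos',np.round(s['position'],4),'yaw_y',round(np.degrees(np.arctan2(R[1,1],R[0,1])),2),'z',np.round(R[2],4))
for a in sys.argv[2:]:   # x,y,z,tol seeds in mm: project into image, flood
    x,y,z,t=map(float,a.split(',')); u,v=proj(c,(x/1000,y/1000,z/1000))
    print(a,'px',round(u),round(v), rect(im,c,(int(u),int(v)),z/1000,int(t)) if 0<u<639 and 0<v<479 else 'out')
E
python3 look.py w1.png 450,-131,26,14
```

```text
time_s: 1.15
position: [0.5498, 0.0, 0.1988]
tool_rot: [[-0.868, 0.496, -0.001], [0.496, 0.868, 0.0], [0.001, -0.0, -1.0]]
ft_force: [0.3, 0.9, -0.2]
grip_width: 0.0852
gripper_force: 0.0
time_s: 2.15
position: [0.4475, -0.1331, 0.199]
tool_rot: [[-1.0, 0.004, -0.001], [0.004, 1.0, -0.001], [0.001, -0.001, -1.0]]
ft_force: [0.3, -0.1, -0.5]
grip_width: 0.0854
gripper_force: 0.0
t 2.2 pos [ 0.4488 -0.1316  0.1991] yaw_y 89.78 z [ 4.e-04 -0.e+00 -1.e+00]
450,-131,26,14 px 322 219 (446.3, -128.9, 109.0, 62.3, -0.8)
```

View pics/w1.png

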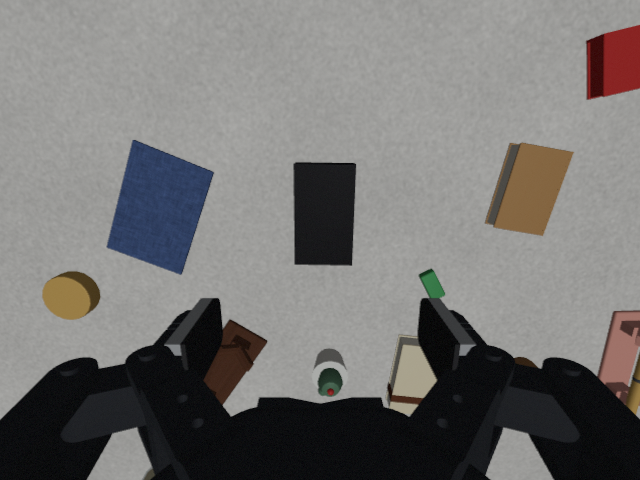

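Clear view: black book at pixel (324,214), mat at (160,207), tan at (532,188), tiny green block at (431,283). The black book measures 109×62 mm, which fits. I'll measure the rest from this picture.

```bash
python3 - <<'E'
from m import *
c=optics.calibration('wrist'); im=cv2.imread('pics/w1.png')[:,:,::-1].copy()
for n,s,z,t in [('black',(324,214),.026,14),('mat',(160,207),.004,14),('tan',(535,188),.022,14),('gold lid',(70,298),.02,16)]: print(n,rect(im,c,s,z,t))
for n,p,z in [('pot top',(330,370),.045),('pot base?',(330,358),0),('cream near corner',(400,336),.024),('green',(431,283),.01)]: print(n,np.round(onplane(c,*p,z),3))
E
```

```text
black (447.7, -127.3, 109.1, 62.3, -0.8)
mat (446.0, -313.1, 128.8, 89.2, -22.5)
tan (422.5, 92.0, 89.7, 56.3, -9.7)
gold lid (546.5, -427.3, 53.4, 53.3, -21.3)
pot top [ 0.626 -0.12   0.045]
pot base? [ 0.642 -0.119  0.   ]
cream near corner [ 0.595 -0.036  0.024]
green [ 0.532 -0.     0.01 ]
```

```bash
python3 -m jog '[{"linear":[0.05,0.08,0.75],"roll":0},{"linear":[0,0,0.75],"roll":0},{"linear":[0,0,0.75],"roll":0},{"linear":[0,0,0.75],"roll":0},{"linear":[0,0,0.75],"roll":0},{"linear":[0,0,0.75],"roll":0},{"linear":[0,0,0.15],"roll":0},{"linear":[0,0,0.1],"roll":0},{"linear":[0,0,0],"roll":0}]'
python3 -m jog '[{"linear":[0,0,0],"roll":0},{"linear":[0,0,0],"roll":0},{"linear":[0,0,0],"roll":0},{"linear":[0,0,0],"roll":0},{"linear":[0,0,0],"roll":0},{"linear":[0,0,0],"roll":0},{"linear":[0,0,0],"roll":0},{"linear":[0,0,0],"roll":0}]' -1 30
```

```text
time_s: 2.95
position: [0.4485, -0.1266, 0.0094]
tool_rot: [[-1.0, -0.001, 0.0], [-0.001, 1.0, 0.0], [-0.0, 0.0, -1.0]]
ft_force: [-0.4, 0.0, -0.6]
grip_width: 0.0849
gripper_force: 0.0
time_s: 3.62
position: [0.448, -0.1268, 0.0092]
tool_rot: [[-1.0, -0.0, -0.0], [-0.0, 1.0, -0.0], [0.0, -0.0, -1.0]]
ft_force: [0.6, -0.1, 0.5]
grip_width: -0.0003
gripper_force: 0.0
```

```bash
python3 -m jog '[{"linear":[0,0,-0.7],"roll":0},{"linear":[0,0,-0.7],"roll":0},{"linear":[0,0,-0.7],"roll":0},{"linear":[0,0,-0.7],"roll":0},{"linear":[0,0,-0.7],"roll":0},{"linear":[0,0,-0.5],"roll":0},{"linear":[0,0,0],"roll":0},{"linear":[0,0,0],"roll":0},{"linear":[0,0,0],"roll":0},{"linear":[0,0,0],"roll":0}]' 1 40
python3 look.py w2.png 447,-128,26,14 446,-313,4,14
```

```text
time_s: 4.45
position: [0.4474, -0.1265, 0.168]
tool_rot: [[-1.0, 0.0, -0.002], [0.0, 1.0, 0.001], [0.002, 0.001, -1.0]]
ft_force: [1.4, -0.5, 0.4]
grip_width: 0.0856
gripper_force: 0.0
t 4.5 pos [ 0.4475 -0.1266  0.168 ] yaw_y 90.0 z [ 0.002   0.0012 -1.    ]
447,-128,26,14 px 318 223 (446.3, -128.9, 109.1, 62.4, -0.9)
446,-313,4,14 px 139 217 (444.5, -314.8, 128.9, 89.4, -22.5)
```

View pics/w2.png

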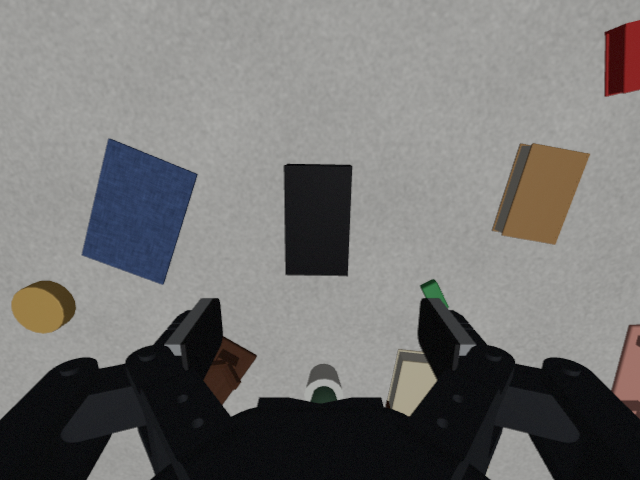

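Nothing moved: the book is still at (318,220) px with the same pose, although the fingers read shut. I'll go down lower, close, and look while closed.

```bash
python3 -m jog '[{"linear":[0.02,-0.05,0.75],"roll":0},{"linear":[0,0,0.75],"roll":0},{"linear":[0,0,0.75],"roll":0},{"linear":[0,0,0.75],"roll":0},{"linear":[0,0,0.75],"roll":0},{"linear":[0,0,0.25],"roll":0},{"linear":[0,0,0.08],"roll":0},{"linear":[0,0,0],"roll":0}]'
python3 look.py w3a.png
for i in 1 2 3; do python3 -m jog '[{"linear":[0,0,0],"roll":0},{"linear":[0,0,0],"roll":0}]' -1 40 | egrep -v rot; done; python3 look.py w3.png
python3 -c "
import cv2,numpy as np
cv2.imwrite('pics/w3c.png',np.hstack([cv2.resize(cv2.imread('pics/'+n),(400,300)) for n in('w3a.png','w3.png')]))"
```

```text
time_s: 5.17
position: [0.4467, -0.1285, 0.005]
tool_rot: [[-1.0, 0.0, -0.002], [0.0, 1.0, 0.001], [0.002, 0.001, -1.0]]
ft_force: [-0.6, -0.1, 0.2]
grip_width: 0.0852
gripper_force: 0.0
t 5.22 pos [ 0.4473 -0.1288  0.0059] yaw_y 90.0 z [ 4.e-04  2.e-04 -1.e+00]
time_s: 5.38
position: [0.4477, -0.1291, 0.0068]
ft_force: [-0.1, 0.6, -0.1]
grip_width: 0.0638
gripper_force: 0.0
time_s: 5.55
position: [0.4474, -0.1289, 0.0065]
ft_force: [-1.1, 0.4, 0.3]
grip_width: 0.0387
gripper_force: 0.0
time_s: 5.72
position: [0.4472, -0.1288, 0.0061]
ft_force: [0.3, -0.6, 0.3]
grip_width: 0.0124
gripper_force: 0.0
t 5.77 pos [ 0.4472 -0.1288  0.0061] yaw_y 90.0 z [-2.e-04 -1.e-04 -1.e+00]
```

View pics/w3c.png

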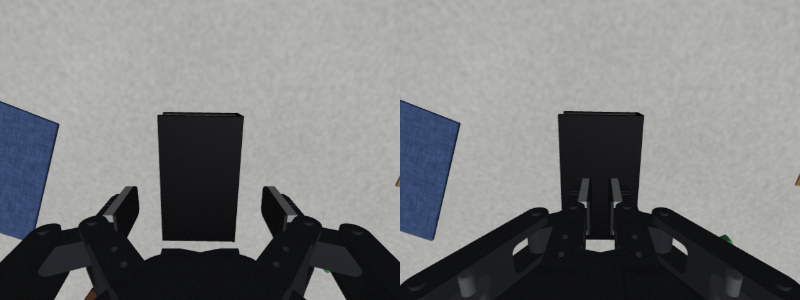

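```bash
python3 -m jog '[{"linear":[0,0,0],"roll":0},{"linear":[0,0,0],"roll":0},{"linear":[0,0,0],"roll":0},{"linear":[0,0,0],"roll":0}]' 1 40 | egrep -v rot
python3 - <<'E'
from m import *
im,c=grab('wrist','w4.png'); s,cs=grab('scene','s4.png'); s,cd=grab('side','d4.png')
print(np.round(c['T'],3).tolist(), env.observe()['position'])
for z in (.0,.026,.04,.05): print(z,rect(im,c,(320,280),z,14))
a=cv2.imread('pics/s4.png');b=cv2.imread('pics/d4.png')
u,v=map(int,proj(cs,(.447,-.129,.03))); x=a[v-75:v+75,u-100:u+100]
u2,v2=map(int,proj(cd,(.447,-.129,.03))); y=b[v2-75:v2+75,u2-100:u2+100]; print(u,v,u2,v2)
cv2.imwrite('pics/c4.png',np.hstack([cv2.resize(x,(400,300)),cv2.resize(y,(400,300))]))
E
```

```text
time_s: 6.1
position: [0.4472, -0.1288, 0.0059]
ft_force: [-0.1, -1.1, 0.4]
grip_width: 0.0528
gripper_force: 0.0
[[-0.001, 0.96, 0.278, 0.376], [1.0, 0.001, 0.001, -0.129], [0.001, 0.278, -0.96, 0.181], [0.0, 0.0, 0.0, 1.0]] [ 0.44715451 -0.12879666  0.00590921]
0.0 (497.8, -128.6, 455.0, 211.1, -90.0)
0.026 (480.3, -128.7, 389.5, 180.7, -90.0)
0.04 (470.9, -128.7, 354.2, 164.3, -90.0)
0.05 (464.2, -128.7, 329.0, 152.6, -90.0)
242 245 330 297
```

View pics/c4.png

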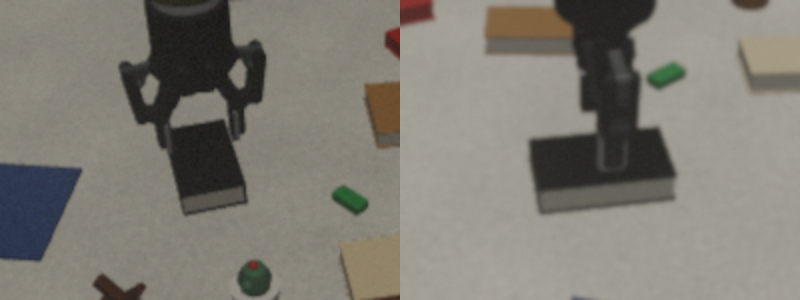

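Shows the fingers astride the far part of the book, with tips apparently above its top (left finger tip at scene (226,245), side (336,307)). I'll triangulate that tip.

```bash
python3 - <<'E'
from h import *
cs=optics.calibration('scene');cd=optics.calibration('side')
def tri(a,b):
    (o,d),(p,e)=ray(cs,*a),ray(cd,*b); t=np.linalg.lstsq(np.c_[d,-e],p-o,rcond=None)[0]
    return np.round((o+d*t[0]+p+e*t[1])/2,4), np.round(np.linalg.norm(o+d*t[0]-p-e*t[1]),4)
print(tri((226,245),(336,307)), env.observe()['position'], env.observe()['grip_width'], env.hold_point_z)
# tiny checks: book top corners near camera
E
```

```text
(array([ 0.4478, -0.1632,  0.039 ]), np.float64(0.0014)) [ 0.44715451 -0.12879666  0.00590921] 0.07377334935526214 0.0187
```

The pad tips are about 20–30 mm above where the reported TCP implies, which explains the miss. I'll descend gently while watching the force.

```bash
for i in 1 2; do python3 -m jog '[{"linear":[0,0,0.1],"roll":0},{"linear":[0,0,0],"roll":0},{"linear":[0,0,0],"roll":0}]' 1 40 | egrep -v rot; done
```

```text
time_s: 6.5
position: [0.447, -0.1287, 0.0016]
ft_force: [-0.7, 0.5, 0.2]
grip_width: 0.0856
gripper_force: 0.0
time_s: 6.75
position: [0.4471, -0.1287, -0.0023]
ft_force: [-0.1, 0.9, -0.4]
grip_width: 0.0852
gripper_force: 0.0
```

```bash
for i in 1 2; do python3 -m jog '[{"linear":[0,0,0.1],"roll":0},{"linear":[0,0,0],"roll":0}]' 1 40 | egrep -v rot; done;  python3 -m jog '[{"linear":[0,0,0],"roll":0},{"linear":[0,0,0],"roll":0},{"linear":[0,0,0],"roll":0},{"linear":[0,0,0],"roll":0}]' -1 40
python3 - <<'E'
from h import *
a,_=grab('wrist'); b,_=grab('side')
cv2.imwrite('pics/c5.png',np.hstack([cv2.resize(a[:,:,::-1],(400,300)),cv2.resize(b[222:372,230:430,::-1],(400,300))]))
E
```

```text
time_s: 6.92
position: [0.447, -0.1287, -0.0066]
ft_force: [0.2, -0.5, -0.4]
grip_width: 0.0853
gripper_force: 0.0
time_s: 7.08
position: [0.4469, -0.1287, -0.0106]
ft_force: [0.5, -0.2, 0.6]
grip_width: 0.0855
gripper_force: 0.0
time_s: 7.42
position: [0.4493, -0.1304, -0.0077]
tool_rot: [[-1.0, -0.0, 0.006], [-0.0, 1.0, -0.004], [-0.006, -0.004, -1.0]]
ft_force: [-10.1, -6.0, 43.9]
grip_width: 0.0389
gripper_force: 20.9
```

View pics/c5.png

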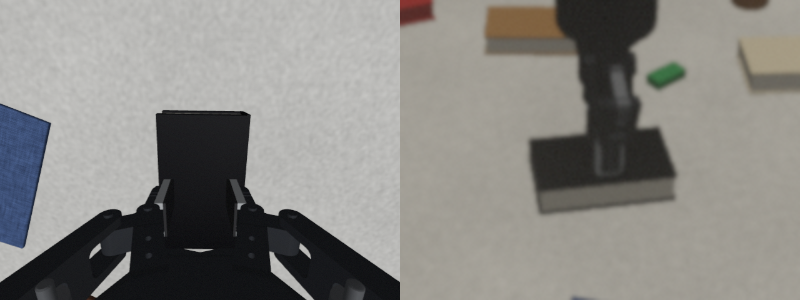

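The pads are pressing on the book's top (contact at reading −0.009). So the real tips are about 33 mm above the reading at this opening. I'll reopen, go to reading −0.028, and grip.

```bash
python3 -m jog '[{"linear":[0,0,-0.1],"roll":0},{"linear":[0,0,0],"roll":0},{"linear":[0,0,0],"roll":0},{"linear":[0,0,0],"roll":0},{"linear":[0,0,0],"roll":0}]' 1 40 | egrep -v rot
for i in 1 2 3; do python3 -m jog '[{"linear":[0,0,0.1],"roll":0},{"linear":[0,0,0.08],"roll":0},{"linear":[0,0,0],"roll":0}]' 1 40 | egrep -v rot; done
```

```text
time_s: 7.93
position: [0.447, -0.1287, -0.0064]
ft_force: [0.2, 0.5, -0.2]
grip_width: 0.0812
gripper_force: 0.0
time_s: 8.18
position: [0.4467, -0.1286, -0.0142]
ft_force: [0.7, 0.6, -1.2]
grip_width: 0.0849
gripper_force: 0.0
time_s: 8.43
position: [0.4469, -0.1286, -0.0212]
ft_force: [-0.1, -0.4, 0.3]
grip_width: 0.0852
gripper_force: 0.0
time_s: 8.68
position: [0.4469, -0.1287, -0.0283]
ft_force: [0.1, -0.5, 0.3]
grip_width: 0.0851
gripper_force: 0.0
```

```bash
python3 -m jog '[{"linear":[0,0,0],"roll":0},{"linear":[0,0,0],"roll":0},{"linear":[0,0,0],"roll":0},{"linear":[0,0,0],"roll":0},{"linear":[0,0,0],"roll":0}]' -1 40 | egrep -v rot
```

```text
time_s: 9.1
position: [0.4473, -0.1289, -0.0274]
ft_force: [-0.5, 0.7, 5.9]
grip_width: 0.0631
gripper_force: 44.8
```

```bash
python3 -m jog '[{"linear":[0,0,-0.5],"roll":0},{"linear":[0,0,-0.7],"roll":0},{"linear":[0.05,-0.66,0],"roll":0},{"linear":[0,-0.66,0],"roll":0},{"linear":[0,-0.66,0],"roll":0},{"linear":[0,-0.66,0],"roll":0},{"linear":[0,-0.66,0],"roll":0},{"linear":[0,-0.66,0],"roll":0},{"linear":[0,-0.66,0],"roll":0},{"linear":[0,0,0],"roll":0.9},{"linear":[0,0,0],"roll":0.9},{"linear":[0,0,0],"roll":0.9}]' -1 40 | egrep -v rot
python3 -m jog '[{"linear":[0,0,0],"roll":0.9},{"linear":[0,0,0],"roll":0.9},{"linear":[0,0,0],"roll":0},{"linear":[0,0,0],"roll":0}]'; python3 look.py w6.png
```

```text
time_s: 10.1
position: [0.4448, -0.3138, 0.0197]
ft_force: [0.3, -0.4, -1.1]
grip_width: 0.063
gripper_force: 45.4
time_s: 10.43
position: [0.445, -0.3134, 0.02]
tool_rot: [[-0.925, 0.38, -0.0], [0.38, 0.925, 0.0], [0.001, 0.0, -1.0]]
ft_force: [-0.5, -0.2, -1.8]
grip_width: 0.0629
gripper_force: 45.4
t 10.48 pos [ 0.4451 -0.3135  0.0201] yaw_y 67.64 z [ 5.e-04  2.e-04 -1.e+00]
```

View pics/w6.png

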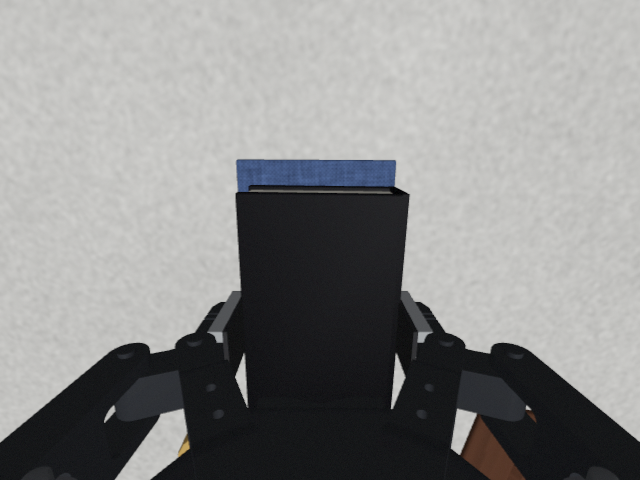

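The book is square with the mat and about 4 px (2 mm) to its right; the mat's edge at row 160 fits too. I'll shift −2 mm and set it down.

```bash
python3 -m jog '[{"linear":[0,-0.04,0.5],"roll":0},{"linear":[0,0,0.4],"roll":0},{"linear":[0,0,0.1],"roll":0},{"linear":[0,0,0.06],"roll":0},{"linear":[0,0,0],"roll":0},{"linear":[0,0,0],"roll":0}]' | egrep -v rot
python3 -m jog '[{"linear":[0,0,0.03],"roll":0},{"linear":[0,0,0],"roll":0},{"linear":[0,0,0],"roll":0}]' | egrep -v rot
```

```text
time_s: 10.98
position: [0.4449, -0.3154, -0.0214]
ft_force: [0.4, 0.7, -2.1]
grip_width: 0.0631
gripper_force: 45.3
time_s: 11.23
position: [0.4447, -0.3152, -0.0229]
ft_force: [-0.5, -0.3, -2.1]
grip_width: 0.0627
gripper_force: 45.3
```

```bash
python3 -m jog '[{"linear":[0,0,0],"roll":0},{"linear":[0,0,0],"roll":0},{"linear":[0,0,0],"roll":0},{"linear":[0,0,0],"roll":0},{"linear":[0,0,-0.6],"roll":0},{"linear":[0,0,-0.9],"roll":0},{"linear":[0,0,-0.9],"roll":0},{"linear":[0,0,-0.9],"roll":0},{"linear":[0,0,-0.9],"roll":0},{"linear":[0,0,-0.5],"roll":0},{"linear":[0,0,0],"roll":0},{"linear":[0,0,0],"roll":0}]' 1 40 | egrep -v rot
python3 look.py w7.png 445,-315,30,14; python3 - <<'E'
from m import *
c=optics.calibration('wrist'); im=cv2.imread('pics/w0.png' if 0 else 'pics/wrist0.png')[:,:,::-1].copy()
# cream corners from start wrist image (start calibration)
T=np.array([[1,.002,-.001,.55],[.001,-.961,-.278,.071],[-.002,.278,-.961,.373],[0,0,0,1]]); c['T']=T
w=np.array([onplane(c,u,v,.024)[:2] for u,v in [(378,192),(470,205),(460,256),(371,244)]]);print(w.round(3),w.mean(0))
print('cactus',[onplane(c,u,v,z).round(3) for u,v,z in[(397,303,0),(402,325,.045)]])
E
```

```text
time_s: 12.23
position: [0.4447, -0.3152, 0.1655]
ft_force: [-0.6, 0.8, -0.6]
grip_width: 0.0852
gripper_force: 0.0
t 12.28 pos [ 0.4443 -0.3148  0.1642] yaw_y 67.5 z [ 7.e-04  3.e-04 -1.e+00]
445,-315,30,14 px 320 224 (443.5, -314.7, 109.7, 63.4, -23.3)
[[ 0.61   0.026]
 [ 0.708  0.012]
 [ 0.704 -0.044]
 [ 0.606 -0.031]] [ 0.65717732 -0.00911587]
cactus [array([ 0.645, -0.113,  0.   ]), array([ 0.641, -0.118,  0.045])]
```

```bash
python3 -m jog '[{"linear":[0,0,0],"roll":-0.97},{"linear":[0,0,0],"roll":-0.97},{"linear":[0,0,0],"roll":-0.96},{"linear":[-0.35,0.69,0],"roll":0},{"linear":[-0.35,0.69,0],"roll":0},{"linear":[-0.35,0.69,0],"roll":0},{"linear":[-0.35,0.69,0],"roll":0},{"linear":[-0.35,0.69,0],"roll":0},{"linear":[-0.35,0.69,0],"roll":0}]' | egrep -v rot
python3 -m jog '[{"linear":[-0.35,0.69,0],"roll":0},{"linear":[-0.35,0.69,0],"roll":0},{"linear":[-0.35,0.69,0],"roll":0},{"linear":[-0.35,0.69,0],"roll":0},{"linear":[-0.35,0.69,0],"roll":0},{"linear":[-0.35,0.69,0],"roll":0},{"linear":[0,0,0],"roll":0},{"linear":[0,0,0],"roll":0},{"linear":[0,0,0],"roll":0}]' | egrep -v rot
python3 look.py w8.png 657,-9,24,14 660,125,56,14
```

```text
time_s: 13.03
position: [0.5508, -0.1611, 0.1628]
ft_force: [-0.1, -0.2, -0.3]
grip_width: 0.0853
gripper_force: 0.0
time_s: 13.78
position: [0.6564, -0.0108, 0.1632]
ft_force: [-0.2, -0.1, -0.1]
grip_width: 0.0856
gripper_force: 0.0
t 13.83 pos [ 0.6563 -0.0113  0.1637] yaw_y 81.95 z [ 2.1e-03 -1.0e-04 -1.0e+00]
657,-9,24,14 px 322 224 (675.8, 0.8, 715.3, 413.3, 81.4)
660,125,56,14 px 476 215 (656.9, 122.2, 36.4, 33.3, 14.6)
```

View pics/w8.png

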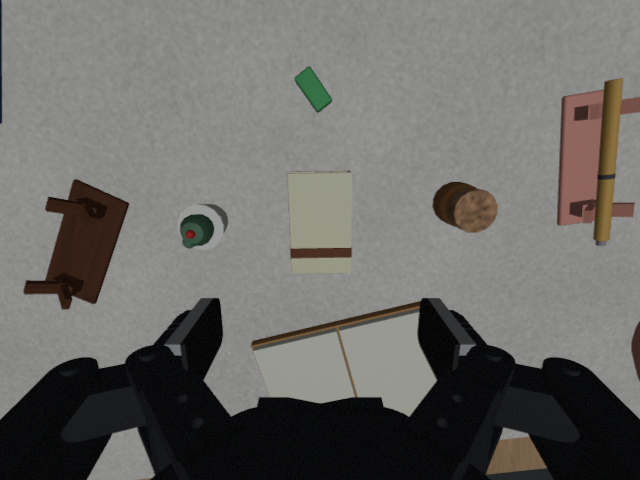

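The cream book is at pixels (288–351, 171–273), centred at (320,222), square with the tool and with the dark band at row 253. Jar (477,210) and cactus (195,230) are clear of the fingers. Descending.

```bash
python3 -m jog '[{"linear":[0.04,0.02,0.75],"roll":0},{"linear":[0,0,0.75],"roll":0},{"linear":[0,0,0.75],"roll":0},{"linear":[0,0,0.75],"roll":0},{"linear":[0,0,0.75],"roll":0},{"linear":[0,0,0.6],"roll":0},{"linear":[0,0,0.25],"roll":0},{"linear":[0,0,0.13],"roll":0},{"linear":[0,0,0],"roll":0},{"linear":[0,0,0],"roll":0}]' | egrep -v rot
python3 -m jog '[{"linear":[0,0,0],"roll":0},{"linear":[0,0,0],"roll":0},{"linear":[0,0,0],"roll":0},{"linear":[0,0,0],"roll":0},{"linear":[0,0,0],"roll":0}]' -1 40 | egrep -v rot
```

```text
time_s: 14.67
position: [0.6563, -0.01, -0.0231]
ft_force: [-0.2, -0.1, 0.9]
grip_width: 0.0853
gripper_force: 0.0
time_s: 15.08
position: [0.6563, -0.0096, -0.0229]
ft_force: [-0.9, -0.8, 5.6]
grip_width: 0.059
gripper_force: 43.4
```

```bash
python3 -m jog '[{"linear":[0,0,-0.5],"roll":0},{"linear":[0,0,-0.7],"roll":0},{"linear":[0,0,-0.7],"roll":0},{"linear":[0,0,-0.6],"roll":0},{"linear":[0.35,-0.69,0],"roll":0},{"linear":[0.35,-0.69,0],"roll":0},{"linear":[0.35,-0.69,0],"roll":0},{"linear":[0.35,-0.69,0],"roll":0},{"linear":[0.35,-0.69,0],"roll":0},{"linear":[0.35,-0.69,0],"roll":0}]' | egrep -v rot
python3 -m jog '[{"linear":[0.35,-0.69,0],"roll":0},{"linear":[0.35,-0.69,0],"roll":0},{"linear":[0.35,-0.69,0],"roll":0},{"linear":[0.35,-0.69,0],"roll":0},{"linear":[0.34,-0.69,0],"roll":0},{"linear":[0.33,-0.7,0],"roll":0},{"linear":[0,0,0],"roll":0.98},{"linear":[0,0,0],"roll":0.98},{"linear":[0,0,0],"roll":0.98},{"linear":[0,0,0],"roll":0},{"linear":[0,0,0],"roll":0}]' | egrep -v xrot
python3 look.py w9.png
```

```text
time_s: 15.92
position: [0.5484, -0.1627, 0.076]
ft_force: [1.0, -0.2, -1.0]
grip_width: 0.0588
gripper_force: 43.9
time_s: 16.83
position: [0.4443, -0.3146, 0.0758]
tool_rot: [[-0.924, 0.384, 0.0], [0.384, 0.924, -0.0], [-0.0, -0.0, -1.0]]
ft_force: [-0.2, -0.5, -1.1]
grip_width: 0.0589
gripper_force: 43.9
t 16.88 pos [ 0.4443 -0.3145  0.0758] yaw_y 67.47 z [-3.e-04 -2.e-04 -1.e+00]
```

View pics/w9.png

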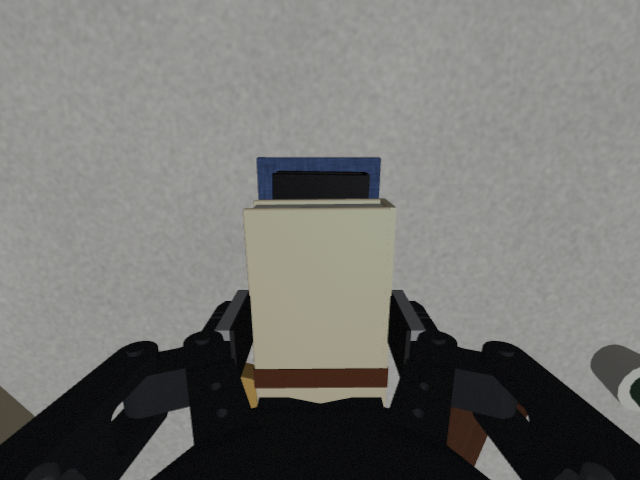

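Cream (columns 247–393) is centred over black (272–369) and the mat (257–380). Lowering it 1.70 units.

```bash
python3 -m jog '[{"linear":[0,0,0.7],"roll":0},{"linear":[0,0,0.6],"roll":0},{"linear":[0,0,0.3],"roll":0},{"linear":[0,0,0.1],"roll":0},{"linear":[0,0,0],"roll":0},{"linear":[0,0,0],"roll":0}]' | egrep -v rot
python3 -m jog '[{"linear":[0,0,0],"roll":0},{"linear":[0,0,0],"roll":0},{"linear":[0,0,0],"roll":0},{"linear":[0,0,0],"roll":0},{"linear":[0,0,-0.5],"roll":0},{"linear":[0,0,-0.9],"roll":0},{"linear":[0,0,-0.9],"roll":0},{"linear":[0,0,-0.9],"roll":0},{"linear":[0,0,-0.8],"roll":0},{"linear":[0,0,0],"roll":0},{"linear":[0,0,0],"roll":0}]' 1 40 | egrep -v rot
python3 look.py w10.png 445,-315,54,14
```

```text
time_s: 17.38
position: [0.4445, -0.3146, 0.0079]
ft_force: [1.2, 0.0, 0.2]
grip_width: 0.0589
gripper_force: 43.9
time_s: 18.3
position: [0.4447, -0.3151, 0.169]
ft_force: [0.7, 0.1, -0.6]
grip_width: 0.0854
gripper_force: 0.0
t 18.35 pos [ 0.4441 -0.3145  0.1674] yaw_y 67.31 z [-1.e-04 -0.e+00 -1.e+00]
445,-315,54,14 px 320 229 (433.0, -309.9, 73.5, 59.0, -21.9)
```

Cream's top fits at about (445,−315), −22°. Next is the tan book.

```bash
python3 -m jog '[{"linear":[0,0,0],"roll":-0.86},{"linear":[0,0,0],"roll":-0.86},{"linear":[0,0,0],"roll":-0.86},{"linear":[0.16,0.71,0],"roll":0},{"linear":[0.16,0.71,0],"roll":0},{"linear":[0.16,0.71,0],"roll":0},{"linear":[0.16,0.71,0],"roll":0},{"linear":[0.16,0.71,0],"roll":0},{"linear":[0.16,0.71,0],"roll":0},{"linear":[0.16,0.71,0],"roll":0}]' | egrep -v rot
python3 -m jog '[{"linear":[0.16,0.71,0],"roll":0},{"linear":[0.16,0.71,0],"roll":0},{"linear":[0.16,0.71,0],"roll":0},{"linear":[0.16,0.71,0],"roll":0},{"linear":[0.16,0.71,0],"roll":0},{"linear":[0.16,0.71,0],"roll":0},{"linear":[0.16,0.71,0],"roll":0},{"linear":[0,0,0],"roll":0},{"linear":[0,0,0],"roll":0},{"linear":[0,0,0],"roll":0}]' | egrep -v rot
python3 look.py w11.png 424,90,22,14
```

```text
time_s: 19.18
position: [0.4329, -0.1094, 0.1659]
ft_force: [0.7, 0.8, 0.3]
grip_width: 0.0851
gripper_force: 0.0
time_s: 20.02
position: [0.4232, 0.0921, 0.1666]
ft_force: [1.1, -0.4, -0.3]
grip_width: 0.0856
gripper_force: 0.0
t 20.07 pos [0.4234 0.0917 0.1668] yaw_y 80.16 z [ 1.5e-03 -4.0e-04 -1.0e+00]
424,90,22,14 px 318 224 (420.8, 90.6, 90.9, 55.8, -9.8)
```

The tan book measures 91×56 mm at (421,91), which matches and rules out the look-alikes. Gripping it.

```bash
python3 -m jog '[{"linear":[0.06,-0.04,0.75],"roll":0},{"linear":[0,0,0.75],"roll":0},{"linear":[0,0,0.75],"roll":0},{"linear":[0,0,0.75],"roll":0},{"linear":[0,0,0.75],"roll":0},{"linear":[0,0,0.6],"roll":0},{"linear":[0,0,0.3],"roll":0},{"linear":[0,0,0.13],"roll":0},{"linear":[0,0,0],"roll":0},{"linear":[0,0,0],"roll":0}]' | egrep -v rot
python3 -m jog '[{"linear":[0,0,0],"roll":0},{"linear":[0,0,0],"roll":0},{"linear":[0,0,0],"roll":0},{"linear":[0,0,0],"roll":0},{"linear":[0,0,0],"roll":0}]' -1 40 | egrep -v rot
```

```text
time_s: 20.9
position: [0.4214, 0.0907, -0.0233]
ft_force: [0.6, -0.9, -0.4]
grip_width: 0.0854
gripper_force: 0.0
time_s: 21.32
position: [0.4215, 0.0912, -0.0226]
ft_force: [-1.1, -0.6, 9.1]
grip_width: 0.0549
gripper_force: 41.1
```

```bash
python3 -m jog '[{"linear":[0,0,-0.5],"roll":0},{"linear":[0,0,-0.7],"roll":0},{"linear":[0,0,-0.7],"roll":0},{"linear":[0,0,-0.6],"roll":0},{"linear":[-0.165,-0.707,0],"roll":0},{"linear":[-0.165,-0.707,0],"roll":0},{"linear":[-0.165,-0.707,0],"roll":0},{"linear":[-0.165,-0.707,0],"roll":0},{"linear":[-0.165,-0.707,0],"roll":0},{"linear":[-0.165,-0.707,0],"roll":0},{"linear":[-0.165,-0.707,0],"roll":0}]' | egrep -v rot
python3 -m jog '[{"linear":[-0.165,-0.707,0],"roll":0},{"linear":[-0.165,-0.707,0],"roll":0},{"linear":[-0.165,-0.707,0],"roll":0},{"linear":[-0.165,-0.707,0],"roll":0},{"linear":[-0.165,-0.707,0],"roll":0},{"linear":[-0.165,-0.707,0],"roll":0},{"linear":[-0.165,-0.707,0],"roll":0},{"linear":[0,0,0],"roll":0.85},{"linear":[0,0,0],"roll":0.85},{"linear":[0,0,0],"roll":0.85},{"linear":[0,0,0],"roll":0},{"linear":[0,0,0],"roll":0}]' | egrep -v xrot
python3 look.py w12.png
```

```text
time_s: 22.23
position: [0.4326, -0.1131, 0.0768]
ft_force: [1.5, 0.3, -0.3]
grip_width: 0.0547
gripper_force: 44.1
time_s: 23.23
position: [0.4446, -0.3145, 0.0766]
tool_rot: [[-0.924, 0.381, 0.0], [0.381, 0.924, -0.0], [-0.0, -0.0, -1.0]]
ft_force: [0.2, 0.6, -1.4]
grip_width: 0.0548
gripper_force: 44.1
t 23.28 pos [ 0.4446 -0.3145  0.0766] yaw_y 67.6 z [-2.e-04 -1.e-04 -1.e+00]
```

```bash
python3 -m jog '[{"linear":[0,0,0.6],"roll":0},{"linear":[0,0,0.3],"roll":0},{"linear":[0,0,0.15],"roll":0},{"linear":[0,0,0.065],"roll":0},{"linear":[0,0,0],"roll":0},{"linear":[0,0,0],"roll":0}]' | egrep -v rot
python3 -m jog '[{"linear":[0,0,0],"roll":0},{"linear":[0,0,0],"roll":0},{"linear":[0,0,0],"roll":0},{"linear":[0,0,0],"roll":0},{"linear":[0,0,-0.5],"roll":0},{"linear":[0,0,-0.9],"roll":0},{"linear":[0,0,-0.9],"roll":0},{"linear":[0,0,-0.9],"roll":0},{"linear":[0,0,-0.8],"roll":0},{"linear":[0,0,0],"roll":0},{"linear":[0,0,0],"roll":0}]' 1 40 | egrep -v rot
python3 look.py w13.png 445,-315,76,14
python3 - <<'E'
from h import *
cs=optics.calibration('scene');cd=optics.calibration('side')
print([onplane(c,*p,z).round(3) for c,p,z in[(cs,(434,223),0),(cs,(436,199),.06),(cd,(299,191),0),(cd,(299,168),.06)]])
E
```

```text
time_s: 23.78
position: [0.445, -0.3149, 0.0324]
ft_force: [-0.1, -0.4, -0.4]
grip_width: 0.0548
gripper_force: 44.1
time_s: 24.7
position: [0.445, -0.315, 0.1932]
ft_force: [-0.3, -0.0, -0.6]
grip_width: 0.0854
gripper_force: 0.0
t 24.75 pos [ 0.4445 -0.3145  0.1915] yaw_y 67.46 z [-0.e+00 -1.e-04 -1.e+00]
445,-315,76,14 px 320 228 (444.1, -314.4, 90.8, 55.4, -22.3)
[array([0.465, 0.309, 0.   ]), array([0.454, 0.309, 0.06 ]), array([0.458, 0.301, 0.   ]), array([0.459, 0.297, 0.06 ])]
```

The tan top is measured at (444,−314), −22.3°. Now to the mug, roughly at (0.458, 0.303).

```bash
python3 -m jog '[{"linear":[0.31,0.8,0],"roll":0},{"linear":[0.31,0.8,0],"roll":0},{"linear":[0.31,0.8,0],"roll":0},{"linear":[0.31,0.8,0],"roll":0},{"linear":[0.31,0.8,0],"roll":0},{"linear":[0.31,0.8,0],"roll":0},{"linear":[0.31,0.8,0],"roll":0},{"linear":[0.31,0.8,0],"roll":0},{"linear":[0.31,0.8,0],"roll":0}]' | egrep -v rot
python3 -m jog '[{"linear":[0.31,0.8,0],"roll":0},{"linear":[0.31,0.8,0],"roll":0},{"linear":[0.31,0.8,0],"roll":0},{"linear":[0.31,0.8,0],"roll":0},{"linear":[0.31,0.8,0],"roll":0},{"linear":[0.31,0.8,0],"roll":0},{"linear":[0.31,0.8,0],"roll":0},{"linear":[0.31,0.8,0],"roll":0},{"linear":[0.31,0.8,0],"roll":0},{"linear":[0,0,0],"roll":0},{"linear":[0,0,0],"roll":0},{"linear":[0,0,0],"roll":0}]' | egrep -v rot
python3 look.py w14.png; python3 - <<'E'
from m import *
c=optics.calibration('wrist'); im=cv2.imread('pics/w14.png'); hsv=cv2.cvtColor(im,cv2.COLOR_BGR2HSV)
m=((hsv[...,0]<8)|(hsv[...,0]>172))&(hsv[...,1]>70)&(hsv[...,2]>40); m=(m*255).astype(np.uint8); m=cv2.morphologyEx(m,cv2.MORPH_OPEN,np.ones((3,3)))
n,l,st,ce=cv2.connectedComponentsWithStats(m)
for i in range(1,n):
    if st[i,4]>150: print(st[i],ce[i].round(),onplane(c,*ce[i],.05).round(3))
E
```

```text
time_s: 25.5
position: [0.451, -0.004, 0.1902]
ft_force: [0.7, -0.8, -0.9]
grip_width: 0.0852
gripper_force: 0.0
time_s: 26.5
position: [0.4589, 0.3023, 0.1904]
ft_force: [-0.9, -0.1, -0.9]
grip_width: 0.0852
gripper_force: 0.0
t 26.55 pos [0.4591 0.302  0.1908] yaw_y 67.41 z [ 0.0013 -0.0016 -1.    ]
[  86   53  114  107 6600] [143. 107.] [0.303 0.197 0.05 ]
[ 294  185   89   70 2719] [331. 219.] [0.459 0.313 0.05 ]
[ 431  218   51   48 1188] [456. 242.] [0.528 0.419 0.05 ]
[ 302  311   65   88 1920] [335. 352.] [0.599 0.262 0.05 ]
[ 486  437   64   43 1671] [513. 464.] [0.827 0.405 0.05 ]
```

View pics/w14.png

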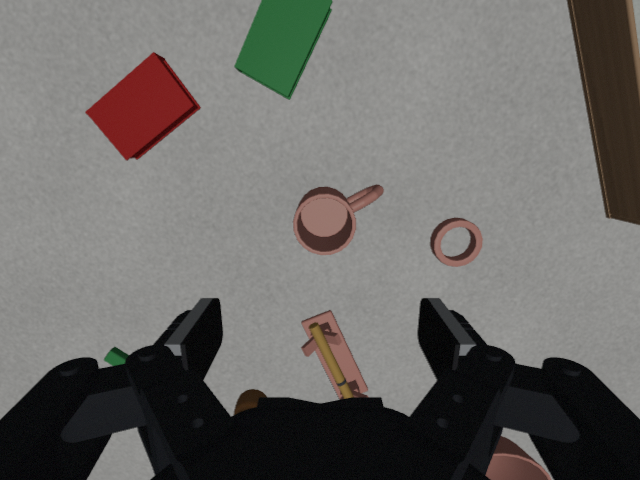

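Mug rim circle is centred at about (325,224) with radius 31 px, handle end at (378,189). Pen rest with pen at (335,355), loose pink ring at (457,242), red (143,107) and green (285,45) look-alikes.

```bash
python3 - <<'E'
from m import *
c=optics.calibration('wrist'); P=env.observe()['position']
a=onplane(c,325,224,.06); r=onplane(c,356,224,.06); print('mug',a.round(4),'R',np.linalg.norm(a-r).round(4))
h=onplane(c,378,190,.035)
print('handle yaw',np.degrees(np.arctan2(*(h-a)[1::-1])), np.linalg.norm((h-a)[:2]), P)
for n,p,z in [('pen far end',(314,325),.034),('pen near band',(341,381),.034)]: print(n,onplane(c,*p,z).round(4))
E
```

```text
mug [0.4596 0.3069 0.06  ] R 0.0292
handle yaw 96.15751742215359 0.05999449920712183 [0.45911659 0.3019769  0.19076663]
pen far end [0.5674 0.2499 0.034 ]
pen near band [0.6477 0.2506 0.034 ]
```

```bash
python3 -m jog '[{"linear":[0,0,0],"roll":1},{"linear":[0,0,0],"roll":1},{"linear":[0,0,0],"roll":1},{"linear":[0,0,0],"roll":1},{"linear":[0,0,0],"roll":1},{"linear":[0,0,0],"roll":1},{"linear":[0,0,0],"roll":1},{"linear":[0,0,0],"roll":1},{"linear":[0,0,0],"roll":1},{"linear":[0,0,0],"roll":1},{"linear":[0,0,0],"roll":1},{"linear":[0,0,0],"roll":1}]' | egrep -v rot
python3 -m jog '[{"linear":[0.12,0.03,0],"roll":0.28},{"linear":[0,0,0.75],"roll":0},{"linear":[0,0,0.75],"roll":0},{"linear":[0,0,0.75],"roll":0},{"linear":[0,0,0.75],"roll":0},{"linear":[0,0,0],"roll":0},{"linear":[0,0,0],"roll":0}]'
python3 - <<'E'
from m import *
im,c=grab('wrist','w15.png'); hsv=cv2.cvtColor(im,cv2.COLOR_RGB2HSV)
m=(((hsv[...,0]<10)|(hsv[...,0]>170))&(hsv[...,1]>60)&(hsv[...,2]>30)).astype(np.uint8); u,v=map(int,proj(c,(.4596,.3069,.06))); print(u,v)
n,l,st,ce=cv2.connectedComponentsWithStats(m)
for i in range(1,n):
    if st[i,4]>800: print(st[i],ce[i].round())
# outer rim edges on rows near v
for r in (v-10,v,v+10):
    x=np.where(m[r])[0]; x=x[abs(x-u)<110]; print(r,x.min(),x.max(), onplane(c,(x.min()+x.max())/2,r,.06).round(4))
E
```

```text
time_s: 27.55
position: [0.4595, 0.3015, 0.1915]
ft_force: [0.6, 0.3, -0.6]
grip_width: 0.0857
gripper_force: 0.0
time_s: 28.13
position: [0.4598, 0.3067, 0.0714]
tool_rot: [[-0.104, 0.995, -0.002], [0.995, 0.104, -0.001], [-0.001, -0.003, -1.0]]
ft_force: [-0.7, -0.5, 0.9]
grip_width: 0.0853
gripper_force: 0.0
319 269
[ 427   28   91   94 4135] [474.  74.]
[ 271  156   99  160 9011] [320. 255.]
[ 453  303  184   47 5181] [541. 326.]
[  43  312   98   57 3904] [ 94. 339.]
259 272 367 [0.4588 0.3137 0.06  ]
269 271 369 [0.4598 0.3075 0.06  ]
279 273 367 [0.4604 0.3011 0.06  ]
```

The mug is centred between the fingers (271–369 px about 320). Descending and gripping gently.

```bash
python3 -m jog '[{"linear":[0,0,0.7],"roll":0},{"linear":[0,0,0.7],"roll":0},{"linear":[0,0,0.4],"roll":0},{"linear":[0,0,0.23],"roll":0},{"linear":[0,0,0],"roll":0},{"linear":[0,0,0],"roll":0}]' | egrep -v rot
python3 -m jog '[{"linear":[0,0,0],"roll":0},{"linear":[0,0,0],"roll":0},{"linear":[0,0,0],"roll":0},{"linear":[0,0,0],"roll":0},{"linear":[0,0,0],"roll":0}]' -1 30 | egrep -v rot
```

```text
time_s: 28.68
position: [0.461, 0.3081, -0.0079]
ft_force: [-0.2, -0.3, 0.5]
grip_width: 0.0853
gripper_force: 0.0
time_s: 29.1
position: [0.4607, 0.3082, -0.0081]
ft_force: [0.1, -0.7, 5.0]
grip_width: 0.0582
gripper_force: 32.1
```

```bash
python3 -m jog '[{"linear":[0,0,-0.5],"roll":0},{"linear":[0,0,-0.8],"roll":0},{"linear":[0,0,-0.9],"roll":0},{"linear":[0,0,-0.8],"roll":0},{"linear":[-0.857,-0.112,0],"roll":0},{"linear":[-0.857,-0.112,0],"roll":0},{"linear":[-0.857,-0.112,0],"roll":0},{"linear":[-0.857,-0.112,0],"roll":0},{"linear":[-0.857,-0.112,0],"roll":0},{"linear":[-0.857,-0.112,0],"roll":0},{"linear":[-0.857,-0.112,0],"roll":0},{"linear":[-0.857,-0.112,0],"roll":0}]' | egrep -v rot
python3 -m jog '[{"linear":[-0.857,-0.112,0],"roll":0},{"linear":[-0.857,-0.112,0],"roll":0},{"linear":[-0.857,-0.112,0],"roll":0},{"linear":[-0.857,-0.112,0],"roll":0},{"linear":[-0.857,-0.112,0],"roll":0},{"linear":[-0.857,-0.112,0],"roll":0},{"linear":[-0.857,-0.112,0],"roll":0},{"linear":[-0.857,-0.112,0],"roll":0},{"linear":[-0.857,-0.112,0],"roll":0},{"linear":[-0.857,-0.112,0],"roll":0},{"linear":[0,0,0],"roll":0},{"linear":[0,0,0],"roll":0}]' | egrep -v rot
python3 -m jog '[{"linear":[0,0,0],"roll":0},{"linear":[0,0,0],"roll":0}]'
```

```text
time_s: 30.1
position: [0.4529, 0.0298, 0.1112]
ft_force: [0.1, -0.0, -1.0]
grip_width: 0.0582
gripper_force: 33.5
time_s: 31.1
position: [0.4444, -0.3156, 0.1106]
ft_force: [-1.1, 1.3, -1.3]
grip_width: 0.0578
gripper_force: 33.4
time_s: 31.27
position: [0.4448, -0.3131, 0.1108]
tool_rot: [[-0.106, 0.994, -0.0], [0.994, 0.106, 0.0], [0.0, -0.0, -1.0]]
ft_force: [0.6, -0.5, -1.2]
grip_width: 0.0579
gripper_force: 33.4
```

```bash
python3 -m jog '[{"linear":[0,0,0.5],"roll":0},{"linear":[0,0,0.3],"roll":0},{"linear":[0,0,0.15],"roll":0},{"linear":[0,0,0.08],"roll":0},{"linear":[0,0,0.03],"roll":0},{"linear":[0,0,0],"roll":0},{"linear":[0,0,0],"roll":0}]' | egrep -v rot
python3 -m jog '[{"linear":[0,0,0],"roll":0},{"linear":[0,0,0],"roll":0},{"linear":[0,0,0],"roll":0},{"linear":[0,0,0],"roll":0},{"linear":[0,0,-0.4],"roll":0},{"linear":[0,0,-0.8],"roll":0},{"linear":[0,0,-0.9],"roll":0},{"linear":[0,0,-0.9],"roll":0},{"linear":[0,0,-0.3],"roll":0},{"linear":[0,0,0],"roll":0},{"linear":[0,0,0],"roll":0}]' 1 30 | egrep -v rot
python3 - <<'E'
from m import *
im,c=grab('wrist','w16.png'); hsv=cv2.cvtColor(im,cv2.COLOR_RGB2HSV)
m=(((hsv[...,0]<10)|(hsv[...,0]>170))&(hsv[...,1]>60)&(hsv[...,2]>30)).astype(np.uint8); u,v=map(int,proj(c,(.4445,-.3145,.136))); print(u,v)
n,l,st,ce=cv2.connectedComponentsWithStats(m)
for i in range(1,n):
    if st[i,4]>800: print(st[i],ce[i].round())
for r in (v-10,v,v+10):
    x=np.where(m[r])[0]; x=x[abs(x-u)<110]; print(r,x.min(),x.max(), onplane(c,(x.min()+x.max())/2,r,.136).round(4))
x=np.where(m[:,u])[0]; print('rows',x.min(),x.max(), onplane(c,u,x.max(),.136).round(4))
E
```

```text
time_s: 31.85
position: [0.4451, -0.3143, 0.0688]
ft_force: [0.1, 0.3, -0.6]
grip_width: 0.058
gripper_force: 33.4
time_s: 32.77
position: [0.4448, -0.3142, 0.2002]
ft_force: [0.8, -0.5, -1.0]
grip_width: 0.0855
gripper_force: 0.0
319 245
[ 453  142  103   83 1830] [506. 180.]
[ 281  157   79  128 5713] [320. 236.]
235 283 357 [ 0.4441 -0.3064  0.136 ]
245 281 359 [ 0.4449 -0.3141  0.136 ]
255 283 357 [ 0.4457 -0.3219  0.136 ]
rows 157 283 [ 0.4474 -0.3447  0.136 ]
```

The mug stands at (445,−315), centred on tan. Now I'll look over the dark stand, then the pen.

```bash
python3 -m jog '[{"linear":[0.14,0.73,0],"roll":-1},{"linear":[0.14,0.73,0],"roll":1},{"linear":[0.14,0.73,0],"roll":0},{"linear":[0.14,0.73,0],"roll":0},{"linear":[0.14,0.73,0],"roll":0},{"linear":[0.14,0.73,0],"roll":0},{"linear":[0.14,0.73,0],"roll":0},{"linear":[0,0,0],"roll":0},{"linear":[0,0,0],"roll":0},{"linear":[0,0,0],"roll":0}]' | egrep -v rot
cat > st.py <<'E'
import sys
from m import *
im,c=grab('wrist',sys.argv[1]); hsv=cv2.cvtColor(im,cv2.COLOR_RGB2HSV)
u,v=map(int,proj(c,(.645,-.252,.006))); print(u,v,hsv[v,u],env.observe()['position'])
m=((hsv[...,0]<14)&(hsv[...,1]>90)&(hsv[...,2]>25)).astype(np.uint8)*255; m=cv2.morphologyEx(m,cv2.MORPH_CLOSE,np.ones((5,5)))
n,l,s,ce=cv2.connectedComponentsWithStats(m); i=l[v,u]; print(s[i],ce[i])
k=max(cv2.findContours((l==i).astype(np.uint8),0,2)[0],key=cv2.contourArea)
a=cv2.approxPolyDP(k,5,True)[:,0]
for p in a: print(p,onplane(c,*map(float,p),.006)[:2].round(4),onplane(c,*map(float,p),.044)[:2].round(4))
E
python3 st.py w17.png
```

```text
time_s: 33.65
position: [0.6424, -0.2513, 0.1985]
ft_force: [-0.4, 0.0, 0.2]
grip_width: 0.0853
gripper_force: 0.0
322 213 [ 10 143  57] [ 0.64218942 -0.25159067  0.19917153]
[ 269  166  113  106 5209] [323.98176233 217.94720676]
[298 166] [ 0.613  -0.2028] [ 0.6153 -0.2006]
[269 203] [ 0.5845 -0.2462] [ 0.5897 -0.2395]
[349 271] [ 0.6834 -0.3166] [ 0.6785 -0.3026]
[381 236] [ 0.7142 -0.2704] [ 0.706  -0.2612]
```

View pics/w17.png

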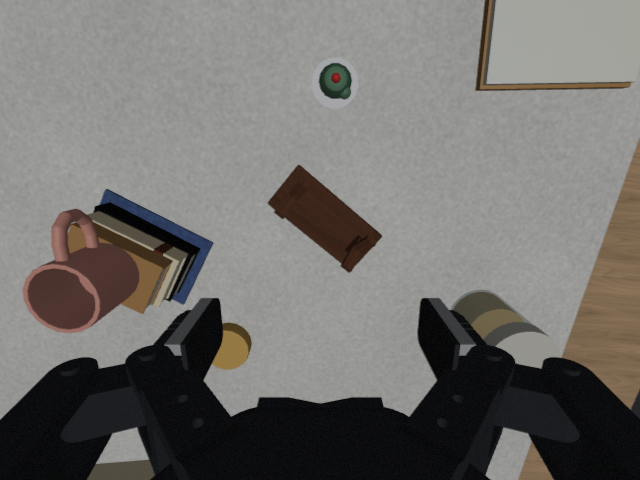

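The stand is clear at (324,218): corners fit 56×125 mm, centre about (648,−259.5) mm, yaw about −34.4°. The stack beside it looks neat with the mug upright. Now to the pen.

```bash
python3 -m jog '[{"linear":[0.83,0.08,0],"roll":0},{"linear":[0.83,0.08,0],"roll":0},{"linear":[0.83,0.08,0],"roll":0},{"linear":[0.83,0.08,0],"roll":0},{"linear":[0.83,0.08,0],"roll":0},{"linear":[0.83,0.08,0],"roll":0},{"linear":[0.83,0.08,0],"roll":0},{"linear":[0.83,0.08,0],"roll":0},{"linear":[0.83,0.08,0],"roll":0},{"linear":[0.83,0.08,0],"roll":0},{"linear":[0.83,0.08,0],"roll":0},{"linear":[0.83,0.08,0],"roll":0}]' | egrep -v rot
python3 -m jog '[{"linear":[0.83,0.08,0],"roll":0},{"linear":[0.83,0.08,0],"roll":0},{"linear":[0.83,0.08,0],"roll":0},{"linear":[0,0,0],"roll":-1},{"linear":[0,0,0],"roll":-1},{"linear":[0,0,0],"roll":-1},{"linear":[0,0,0],"roll":-1},{"linear":[0,0,0],"roll":-1},{"linear":[0,0,0],"roll":-1},{"linear":[0,0,0],"roll":-1},{"linear":[0,0,0],"roll":-1},{"linear":[0,0,0],"roll":-1}]' | egrep -v rot
python3 -m jog '[{"linear":[0,0,0],"roll":-1},{"linear":[0,0,0],"roll":-1},{"linear":[0,0,0],"roll":-1},{"linear":[0,0,0],"roll":-1},{"linear":[0,0,0],"roll":-1},{"linear":[0,0,0],"roll":-1},{"linear":[0,0,0],"roll":-1},{"linear":[0,0,0],"roll":-1},{"linear":[0,0,0],"roll":0},{"linear":[0,0,0],"roll":0},{"linear":[0,0,0],"roll":0}]' | egrep -v rot
cat > pen.py <<'E'
import sys
from m import *
im,c=grab('wrist',sys.argv[1]); s=env.observe(); R=s['tool_rot']; z=float(sys.argv[2]); hsv=cv2.cvtColor(im,cv2.COLOR_RGB2HSV)
print(s['position'].round(4),'yaw',np.degrees(np.arctan2(R[1,1],R[0,1])).round(2),'t',s['time_s'])
m=((hsv[...,0]>13)&(hsv[...,0]<30)&(hsv[...,1]>130)&(hsv[...,2]>50)).astype(np.uint8)*255; m=cv2.morphologyEx(m,cv2.MORPH_CLOSE,np.ones((9,9)))
for k in cv2.findContours(m,0,1)[0]:
    if cv2.contourArea(k)<400: continue
    (x,y),(a,b),t=cv2.minAreaRect(np.array([onplane(c,u,v,z)[:2] for u,v in k[:,0].astype(float)],np.float32)*1000)
    if a<b: a,b,t=b,a,t+90
    print(cv2.boundingRect(k),'c',round(x,1),round(y,1),'size',round(a,1),round(b,1),'ang',round((t+90)%180-90,2))
E
python3 pen.py w18.png .036
```

```text
time_s: 34.7
position: [0.6385, 0.1495, 0.2004]
ft_force: [0.4, 0.1, -0.4]
grip_width: 0.0854
gripper_force: 0.0
time_s: 35.7
position: [0.638, 0.2478, 0.2003]
ft_force: [0.0, 0.1, -0.6]
grip_width: 0.0856
gripper_force: 0.0
time_s: 36.62
position: [0.6382, 0.2484, 0.2002]
ft_force: [-0.8, 0.1, -1.0]
grip_width: 0.0856
gripper_force: 0.0
[0.6382 0.2486 0.2002] yaw 90.9 t 36.6667
(316, 147, 12, 133) c 636.8 250.4 size 138.9 11.7 ang 0.95
```

The pen measures 139×12 mm at (636.8, 250.4), 0.95°, all as expected. Descending to reading −0.012 and gripping.

```bash
python3 -m jog '[{"linear":[0.035,0.045,0.75],"roll":0},{"linear":[0,0,0.75],"roll":0},{"linear":[0,0,0.75],"roll":0},{"linear":[0,0,0.75],"roll":0},{"linear":[0,0,0.75],"roll":0},{"linear":[0,0,0.65],"roll":0},{"linear":[0,0,0.5],"roll":0},{"linear":[0,0,0.25],"roll":0},{"linear":[0,0,0.15],"roll":0},{"linear":[0,0,0],"roll":0},{"linear":[0,0,0],"roll":0}]' | egrep -v rot
for i in 1 2; do python3 -m jog '[{"linear":[0,0,0],"roll":0},{"linear":[0,0,0],"roll":0},{"linear":[0,0,0],"roll":0},{"linear":[0,0,0],"roll":0},{"linear":[0,0,0],"roll":0}]' -1 30 | egrep -v rot; done
```

```text
time_s: 37.58
position: [0.6376, 0.2509, -0.0107]
ft_force: [0.6, -0.1, 0.5]
grip_width: 0.0858
gripper_force: 0.0
time_s: 38.0
position: [0.637, 0.2508, -0.0115]
ft_force: [-0.2, -0.4, 0.1]
grip_width: 0.0259
gripper_force: 0.0
time_s: 38.42
position: [0.6371, 0.2504, -0.0116]
ft_force: [-0.8, -4.7, 4.0]
grip_width: 0.011
gripper_force: 29.4
```

```bash
python3 -m jog '[{"linear":[0,0,-0.4],"roll":0},{"linear":[0,0,-0.7],"roll":0},{"linear":[0,0,-0.7],"roll":0},{"linear":[0,0,-0.7],"roll":0},{"linear":[0,-0.85,0],"roll":0},{"linear":[0,-0.85,0],"roll":0},{"linear":[0,-0.85,0],"roll":0},{"linear":[0,-0.85,0],"roll":0},{"linear":[0,-0.85,0],"roll":0},{"linear":[0,-0.85,0],"roll":0},{"linear":[0,-0.85,0],"roll":0}]' | egrep -v rot
python3 -m jog '[{"linear":[0,-0.85,0],"roll":0},{"linear":[0,-0.85,0],"roll":0},{"linear":[0,-0.85,0],"roll":0},{"linear":[0,-0.85,0],"roll":0},{"linear":[0,-0.85,0],"roll":0},{"linear":[-0.04,-0.85,0],"roll":0},{"linear":[-0.04,-0.85,0],"roll":0},{"linear":[0,-0.85,0],"roll":0},{"linear":[0,0,0],"roll":1},{"linear":[0,0,0],"roll":1},{"linear":[0,0,0],"roll":1},{"linear":[0,0,0],"roll":1}]' | egrep -v rot
python3 -m jog '[{"linear":[0,0,0],"roll":1},{"linear":[0,0,0],"roll":1},{"linear":[0,0,0],"roll":1},{"linear":[0,0,0],"roll":0.06},{"linear":[0,0,0],"roll":0},{"linear":[0,0,0],"roll":0},{"linear":[0,0,0],"roll":0}]' | egrep -v rot
python3 pen.py w19.png .135; python3 - <<'E'
from h import *
im=cv2.imread('pics/w19.png'); c=optics.calibration('wrist'); hsv=cv2.cvtColor(im,cv2.COLOR_BGR2HSV)
m=((hsv[...,0]<14)&(hsv[...,1]>90)&(hsv[...,2]>20)).astype(np.uint8)
n,l,s,ce=cv2.connectedComponentsWithStats(m)
for i in range(1,n):
    if s[i,4]>150: print(s[i],ce[i].round(1),onplane(c,*ce[i],.006)[:2].round(4))
def q(x,y,z=.006):
    t=np.radians(-34.4); return np.round(proj(c,(.6483+x*np.cos(t)-y*np.sin(t),-.2595+x*np.sin(t)+y*np.cos(t),z)))
print('expected base corners',[q(*p).tolist() for p in((-.0625,.028),(.0625,.028),(.0625,-.028),(-.0625,-.028))])
E
```

```text
time_s: 39.33
position: [0.6411, 0.0118, 0.0879]
ft_force: [0.6, -0.9, -0.3]
grip_width: 0.0107
gripper_force: 29.3
time_s: 40.33
position: [0.6496, -0.2588, 0.0876]
ft_force: [-0.0, 0.8, -0.7]
grip_width: 0.0107
gripper_force: 29.4
time_s: 40.92
position: [0.6495, -0.2589, 0.088]
ft_force: [-0.7, 0.1, 0.6]
grip_width: 0.0109
gripper_force: 29.4
[ 0.6495 -0.2589  0.088 ] yaw 55.83 t 40.9667
(562, 217, 78, 164) c 714.4 -157.8 size 78.0 30.5 ang -19.1
(25, 217, 85, 71) c 567.2 -326.3 size 35.0 28.1 ang 81.91
(304, 149, 33, 255) c 638.5 -251.4 size 113.5 12.3 ang -34.18
(0, 0, 104, 115) c 511.7 -284.2 size 38.3 31.0 ang 67.44
[   0    0   48   73 2899] [20.6 31.9] [ 0.4148 -0.3454]
[ 90  55  36  27 474] [107.   67.8] [ 0.4637 -0.3125]
[501 118  15  15 170] [508.2 125.1] [ 0.6552 -0.0969]
[ 284  158   22  138 2488] [294.8 221.1] [ 0.6263 -0.267 ]
[ 335  158   22  138 2423] [345.  221.7] [ 0.6489 -0.2346]
expected base corners [[356.0, 158.0], [351.0, 309.0], [285.0, 309.0], [281.0, 157.0]]
```

The pen is gripped at its middle: columns 304–337 lie centred between the stand's visible sides (284–306 and 335–357), angle −34.2°. Lowering into the notches.

```bash
python3 -m jog '[{"linear":[0,0,0.7],"roll":0},{"linear":[0,0,0.7],"roll":0},{"linear":[0,0,0.5],"roll":0},{"linear":[0,0,0.3],"roll":0},{"linear":[0,0,0.15],"roll":0},{"linear":[0,0,0.1],"roll":0},{"linear":[0,0,0],"roll":0},{"linear":[0,0,0],"roll":0}]' | egrep -v rot
python3 -m jog '[{"linear":[0,0,0.03],"roll":0},{"linear":[0,0,0],"roll":0},{"linear":[0,0,0],"roll":0}]' | egrep -v rot
```

```text
time_s: 41.63
position: [0.65, -0.2594, -0.0087]
ft_force: [0.3, -0.5, -0.1]
grip_width: 0.0108
gripper_force: 29.3
time_s: 41.88
position: [0.6496, -0.2592, -0.0105]
ft_force: [-0.1, 1.2, 0.1]
grip_width: 0.0105
gripper_force: 29.3
```

```bash
python3 -m jog '[{"linear":[0,0,0],"roll":0},{"linear":[0,0,0],"roll":0},{"linear":[0,0,0],"roll":0},{"linear":[0,0,0],"roll":0},{"linear":[0,0,0],"roll":0},{"linear":[0,0,0],"roll":0},{"linear":[0,0,0],"roll":0},{"linear":[0,0,0],"roll":0}]' 1 30 | egrep -v rot
python3 -m jog '[{"linear":[0,0,-0.4],"roll":0},{"linear":[0,0,-0.8],"roll":0},{"linear":[0,0,-0.9],"roll":0},{"linear":[0,0,-0.9],"roll":0},{"linear":[0,0,-0.9],"roll":0},{"linear":[0,0,-0.9],"roll":0},{"linear":[0,0,-0.3],"roll":0},{"linear":[0,0,0],"roll":0},{"linear":[0,0,0],"roll":0},{"linear":[0,0,0],"roll":0}]' | egrep -v rot
python3 pen.py w20.png .036; python3 - <<'E'
from m import *
im=cv2.imread('pics/w20.png')[:,:,::-1].copy(); c=optics.calibration('wrist'); hsv=cv2.cvtColor(im,cv2.COLOR_RGB2HSV)
m=((hsv[...,0]<14)&(hsv[...,1]>90)&(hsv[...,2]>20)).astype(np.uint8)
n,l,s,ce=cv2.connectedComponentsWithStats(m)
for i in range(1,n):
    if s[i,4]>150: print(s[i],ce[i].round(1),onplane(c,*ce[i],.006)[:2].round(4))
s2,cs=grab('scene','s20.png'); d2,cd=grab('side','d20.png')
# bystanders unmoved: compare patches with the first pictures
for n,f,ps in(('scene','s20.png',[(402,289),(270,313)]),('side','d20.png',[(406,212),(444,288)])):
    A=cv2.imread(f'pics/{n}0.png').astype(int);B=cv2.imread('pics/'+f).astype(int)
    for u,v in ps: print(n,(u,v),'mean diff',abs(A-B)[v-14:v+14,u-12:u+12].mean().round(1))
for a in ((445,-315,76),): print('tan in scene', onplane(cs,*proj(cs,(.445,-.315,.076)),.076).round(3))
E
```

```text
time_s: 42.55
position: [0.6494, -0.2591, -0.0111]
ft_force: [0.3, -0.6, 0.6]
grip_width: 0.0857
gripper_force: 0.0
time_s: 43.38
position: [0.6489, -0.2588, 0.1911]
ft_force: [0.2, -0.4, -0.4]
grip_width: 0.0853
gripper_force: 0.0
[ 0.6489 -0.2588  0.1908] yaw 55.75 t 43.4333
(108, 199, 58, 52) c 547.7 -415.3 size 59.4 50.7 ang 85.74
(314, 149, 13, 136) c 648.9 -258.8 size 139.0 12.6 ang -33.87
(499, 135, 141, 195) c 828.9 -31.8 size 155.4 140.6 ang -83.03
(94, 19, 83, 108) c 441.1 -329.6 size 78.2 71.1 ang -22.32
[  11    0   83   86 5090] [49.6 36.4] [ 0.3607 -0.3753]
[  59    0   98  102 4531] [119.7  56.3] [ 0.4108 -0.3317]
[ 295  157   20  113 2016] [304.5 210.9] [ 0.6359 -0.2703]
[ 326  156   20  113 2033] [335.6 210.3] [ 0.6545 -0.2417]
scene (402, 289) mean diff 4.6
scene (270, 313) mean diff 6.2
side (406, 212) mean diff 1.5
side (444, 288) mean diff 1.2
tan in scene [ 0.445 -0.315  0.076]
```

The pen lies at (648.9, −258.8), −33.9°, midway between the stand's sides and less than 2 mm from its centre. Both bystanders are unmoved, and the gripper is clear of everything. Handing in.

```bash
python3 -c "
from rig import env
print(env.close_job())"
```

```text
the job is handed in; nothing more can be done
None
```

I handed the job in at about 43 s. By my last measurements, the three notebooks and mug are stacked squarely on the mat, the pen lies in both notches of the dark stand, and the jar and cactus haven't moved; the hand-in gave no verdict.

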